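# Slide the bottle into the gated bottle pen

### The job

Lift the latch bar of the small steel bottle pen out of its catch and swing the gate wide open, about square to the front or further. Then put the white bottle that stands outside on the bench into the bay behind that gate, keeping it upright the whole time: it must end standing on the bench entirely inside, so far in that the gate could shut behind it. Leave the gate wide open for the next bottle, and do not disturb the can in the other bay or the tin, tape roll and screwdriver around.

Things in the scene. Friction and masses are not known exactly. Their poses are not given: they have to be found in the camera images.
- pen: Steel pen without a floor, fixed on the bench, 170 deep (x), 237 wide (y). Origin: on the bench, middle of the gated opening, in the plane of the shut gate. x points into the bay, y left as seen from outside, z up. Gated bay: side walls 75 high, inner faces at y = +65 and -65, x 6 to 170; back lip 45 high at x = 166. Hinge post: x -3 to 9, y 66 to 78, 75 high. Second bay at y -164 to -69.
- catch (a point): Top of the catch's upright lug, 89 above the bench; at x = -30, y = -83 in the pen's frame, before the fixed 75 high front of the second bay. The lug (8 by 18) stands outside the lowered latch bar and keeps it from moving outwards; its base, below the bar, is 50 to 64 above the bench and reaches back to that front.
- roof_front (a point): Middle of the foremost of the thin rods that roof both bays, 175 above the bench; at x = 76, y = -50 in the pen's frame. The rods lie between x = 72 and 168, with posts only above the walls; in front of x = 72 nothing stands over the bay.
- gate (a joint): Gate angle about its upright hinge, rad. 0 = shut; grows as the free edge swings out (to the pen's -x, then +y, clockwise from above); stop at 1.9; 1.57 is square to the front. Light friction: it stays where left. Steel sheet 5 thick, 4 to 71 above the bench, reaching 130 from the hinge axis. Until the bar is lifted it moves only about 0.05.
- latch (a joint): Angle of the latch bar about its pivot on the gate's outer face, rad. 0 = level, in the catch; grows as its free end is lifted; stop 0.6; above about 0.2 it clears the catch. Falls back by its weight (about 1 N at the knob). Pivot axis: the gate's normal, 70 above the bench, 30 along the gate from the hinge axis, 14 out from the gate's mid-plane. Bar 12 high, 10 thick, reaching 130 from the pivot.
- latch_knob (a point): Centre of the black ball knob, 28 in diameter, on a 10 thick stem: 34 above the bar's mid-line and 65 from its pivot towards the free end. Gate shut and bar down: 104 above the bench, at x = -14, y = -31 in the pen's frame. It can be pinched from above; the ball turns in the grip.
- gate_hinge (a point): Point on the gate's hinge axis, 40 above the bench; at x = 0, y = 64 in the pen's frame.
- gate_free_edge (a point): Middle of the gate's free edge, 40 above the bench, 130 from the hinge axis.
- bottle_mid (a point): Centre, half-way up, of the closed white plastic bottle, round, 60 in diameter, 125 tall with narrow neck and black cap, about 0.3 kg (0.2 to 0.42). It starts standing on the bench outside, in front of the pen and to the right of the opening's middle, clear of the gate's swing. z is its own upward axis. It tips if pushed high up; pushed within about 25 of the bench it slides.
- stored_can: Bystander: metal can 66 in diameter, 140 tall, standing in the second bay. Origin: middle of its underside.
- tin: Bystander: low round metal tin 84 in diameter, 60 high, on the bench left or right of the pen. Origin: middle of its underside.
- tape: Bystander: roll of tape, ring 90 in diameter and 48 high, on the bench left or right of the pen. Origin: middle of its underside.
- driver: Bystander: screwdriver 190 long lying on the bench in front of the pen and to its left. Origin: middle, underside.
There are look-alikes about, which are no part of the job. What is shaped like the part that bears bottle_mid but yellow is not meant.

How it is judged:
By the outcome, as a careful person would: the job done as asked, in the order asked, and still so for the second after the job is handed in, with the robot touching nothing.
It also fails if it takes over 72 s, if anything falls off the work surface, if the arm or the gripper's body presses on something with over 40 N, if the wrist force passes 120 N, or if a joint passes its speed limit or range.

### The arm

A 6-joint arm with a two-finger parallel gripper is mounted at the origin on the work surface. World frame = base frame: x ahead of the robot, y to its left, z up, the work surface at z = 0. Lengths are in m, angles in rad, forces in N, time in s.
With the tool pointing down it reaches from about 0.225 to 0.725 m from the base axis. Payload 3.1 kg.
Tool frame: the origin (TCP) lies between the finger pads; the fingertips stand 19 mm ahead of it and the grasp point (between the pads) is the TCP; z points along the fingers, y is the line along which they close (so a half turn about z gives the same grasp; the last joint's range is limited). The gripper opens to 85 mm and grips with 20 to 120 N. Pads are 22 mm wide; open, the fingers measure 114 mm over their backs; the gripper's body (76 mm by 85 mm) begins 54 mm behind the grasp point. The pads swing forward as they close: fully open they stand 13 mm farther back than shut.
Start: joints at [1.075, 0.048, 0.099, 1.622, 0, 1.443], TCP at [0.189, 0.49, 0.25] pointing down, gripper open.
Joint ranges: [-2.91, 2.91], [-0.99, 1.94], [-1.21, 1.42], [-2.12, 2.29], [-1.49, 1.47], [-3.14, 3.14]. Speed limits (rad/s): [2.79, 2.79, 3.14, 3.14, 3.14, 3.14].

### API

Orientations are given as a unit quaternion [w, x, y, z].
In Python, from cell import telemetry, optics, job_done gives the robot as it stands.
- The arm moves only by the tool carry_out, never from a script. Its argument "moves" is one flat list of numbers, 5 for each row, row after row: the shift along the tool's x, y, z scaled (see below), then the turn about the tool's z scaled (see below), then the opening, from -1 (shut) to 1 (fully open). In form: [dx, dy, dz, twist, fingers, dx, dy, dz, twist, fingers, ...]. A call has 1 to 12 rows; each row shifts and turns the commanded pose from where the row before left it, along the tool's axes as they then stand; what a row does not reach is not made up. The controller multiplies each number of a shift by 0.04 m and each number of a turn by 0.12 rad. A row lasts 1/12 s, in which the tool goes at most 41.7 mm and 7.16 degrees, less where a joint would pass 70% of its speed; a pose out of reach is approached as far as the arm can. A call with a number of a shift or a turn outside -1 to 1 is refused whole. A call with a gripper value outside its range is refused whole. The fingers move at their own pace and stop on an object; the grip force is fixed at half the most. Time passes only in rows, so rows that do not move let the fingers close. It gives the time, the measured TCP pose, the force, the opening and the grip force at its end, in the units of the state.
- telemetry.state(): the state, without advancing time (a new reading comes with each control period).
- optics.camera(name): name is "scene" or "top" or "wrist"; returns the picture (400x640x3 uint8, blue, green, red); there is no depth.
- optics.get_calibration(name): a dict with "fov_y" (degrees; the focal length in pixels is half the picture's height over the tangent of half this angle, whatever the lens; pixels are square), "cx", "cy" (the principal point, pixels), "k1" (the pictures are not rectified: a ray, as slopes to the right and down, at radius r is drawn at 1 + k1 r^2 times it, then the intrinsics apply), "extrinsics" (4x4, takes a point from camera to world coordinates); the wrist camera has in their place "hand_eye" (4x4, takes a point from camera to tool coordinates, whose origin is the TCP and whose axes are the flange's). Camera axes: x right, y down, z forward; pixel columns grow to the right and rows downward; lengths in m; the calibration is good to about 2 mm. A picture is of the moment at which its call begins: read the wrist's pose just before it. get_calibration takes no time and is no camera call.
- job_done(): hands the job in; it is judged then, once.
The state is a dict: "time": time; "q": joint angles; "joint_vel": joint speeds; "joint_efforts": joint torques, N m; "position": TCP position; "orientation": TCP orientation; "ft_force": force on the tool from outside, world axes, zero at the start; "torque": the same for the moment, N m; "opening": finger opening in m; "grasp_force": force on a finger pad.
Only numpy, scipy, OpenCV 4.12 (cv2) and the standard library are available. Lean on these libraries where they do the work, as an engineer would, in place of code of your own. Each camera call takes 0.05 s, during which the arm holds its last target. There are 200 camera calls.

## Working session

There is one attempt and no reset: what is moved stays moved. The work goes in short steps, Python scripts to look and compute and a tool call to move; the robot and the scene stay as the last step left them, time stands still between calls to the robot, and variables do not carry over. Pictures are saved under pics/ and viewed, at most 10 in all, crops included, and the job is handed in when it is done.

Besides the shell and the picture viewer there is one more tool, called after "Emit:" by a JSON object that holds its "method" and its "body", one argument or row to a line. carry_out: Moves the arm, as the interface text tells. Shifts and turns lie within -1 to 1; 1 stands for 0.04 m of shift or 0.12 rad of turn. Its arguments: {"type":"object","properties":{"moves":{"type":"array","items":{"type":"number"}}},"required":["moves"]}

```bash
mkdir -p pics; ls
cat > h.py <<'E'
import numpy as np, cv2
from cell import telemetry, optics
from scipy.spatial.transform import Rotation as R
def pose():
    s=telemetry.state(); q=s["orientation"]; T=np.eye(4)
    T[:3,:3]=R.from_quat([q[1],q[2],q[3],q[0]]).as_matrix(); T[:3,3]=s["position"]; return T
def cam(name):
    c=optics.get_calibration(name)
    E=np.array(c["extrinsics"]) if "extrinsics" in c else pose()@np.array(c["hand_eye"])
    f=200/np.tan(np.radians(c["fov_y"])/2)
    return c,E,f
def ray(name,u,v):
    c,E,f=cam(name); d=np.array([(u-c["cx"])/f,(v-c["cy"])/f]); p=d.copy()
    for _ in range(30): p=d/(1+c["k1"]*(p@p))
    return E[:3,3],E[:3,:3]@np.array([p[0],p[1],1])
def onz(name,u,v,z):
    o,d=ray(name,u,v); return o+d*(z-o[2])/d[2]
def proj(name,P):
    c,E,f=cam(name); p=np.linalg.inv(E)@np.append(P,1); s=p[:2]/p[2]; s=s*(1+c["k1"]*(s@s)); return s*f+[c["cx"],c["cy"]]
def tri(a,b):
    (o1,d1),(o2,d2)=ray(*a),ray(*b); A=np.stack([d1,-d2],1); t=np.linalg.lstsq(A,o2-o1,rcond=None)[0]
    p,q=o1+t[0]*d1,o2+t[1]*d2; return (p+q)/2,np.linalg.norm(p-q)
E
python3 - <<'E'
from h import *
for n in("scene","top"):
    cv2.imwrite(f"pics/{n}0.png",optics.camera(n)); c,E,f=cam(n); print(n,f,c["k1"],E.round(3).tolist())
s=telemetry.state();print(s["time"],s["position"],s["orientation"],pose()[:3,:3].round(2).tolist())
E
```

```text
pics
scene 421.209059771416 -0.008943532913696614 [[-0.053, 0.547, -0.835, 1.395], [0.998, 0.015, -0.054, 0.111], [-0.017, -0.837, -0.547, 0.669], [0.0, 0.0, 0.0, 1.0]]
top 417.589693957727 -0.04399659982362007 [[0.006, -0.991, 0.137, 0.438], [-1.0, -0.004, 0.009, 0.055], [-0.008, -0.137, -0.991, 1.013], [0.0, 0.0, 0.0, 1.0]]
0.1 [0.18853216 0.48942635 0.24921866] [-3.41489676e-04  1.82870992e-01  9.83136328e-01 -1.02187515e-03] [[-0.93, 0.36, -0.0], [0.36, 0.93, -0.0], [0.0, -0.0, -1.0]]
```

View pics/scene0.png

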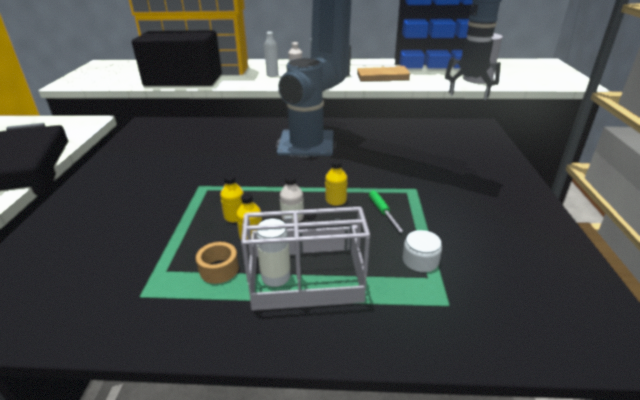

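View pics/top0.png

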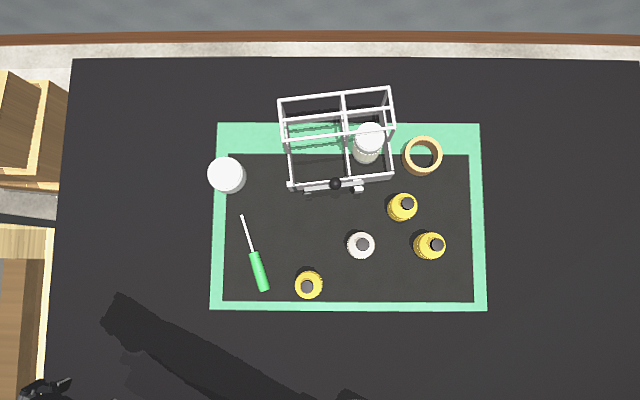

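Top view: the pen's front is at row ~185, with the hinge post at ~(290,184), knob (335,184) and catch (358,188). There are four bottle-shaped candidates: yellow at (402,207), (430,245) and (308,285), and white at (361,245). The white one fits, since the yellow ones are excluded. It stands outside, in front and to the right of the opening. The can is at (368,145), tape at (423,155), tin at (226,175) and driver at (255,255). I'll confirm with an enlarged crop.

Run:
```python
import cv2
i=cv2.imread("pics/top0.png")[80:270,265:450]
cv2.imwrite("pics/crop1.png",cv2.resize(i,None,fx=3.15,fy=3.15,interpolation=cv2.INTER_CUBIC))
```

```text
(no output)
```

View pics/crop1.png

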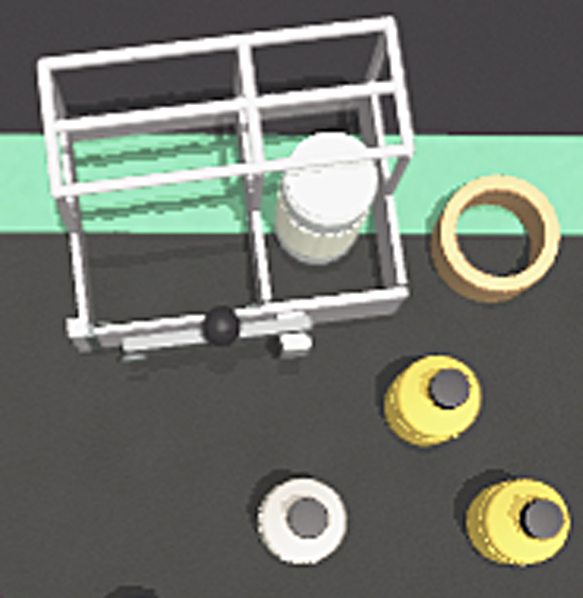

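The crop confirms the white bottle with a dark cap at full-image (361,245). The knob is at (335.2,183.2), the post top at (291,184.4) and the lug top at (358,189).

```bash
cat >> h.py <<'E'
def fit(loc,w):
    loc=np.array(loc,float);w=np.array(w); a=(loc[:,0]+1j*loc[:,1]);b=w[:,0]+1j*w[:,1]
    th=np.angle(np.sum((b-b.mean())*np.conj(a-a.mean()))); t=b.mean()-np.exp(1j*th)*a.mean()
    return th,t,np.abs(np.exp(1j*th)*a+t-b)
E
python3 - <<'E'
from h import *
C=lambda u,v:(265+u/3.15,80+v/3.15)
pts=[((.003,.072,.075),C(82,329)),((-.030,-.083,.089),C(295,341)),((-.014,-.031,.104),C(221,325)),((.076,-.0495,.175),C(232,172))]
w=[onz("top",*uv,l[2]) for l,uv in pts]
for x in w: print(x.round(4))
th,t,r=fit([l[:2] for l,_ in pts],w); print("pen",th,t,r.round(4))
cap=onz("top",*C(308,517),.125); print("cap",cap)
for n,uv,z in(("yel1",C(448,388),.125),("yel2",C(545,519),.125),("yel3",(307,286),.125),("can",C(330,170),.14)): print(n,onz("top",*uv,z).round(3))
W=lambda x,y:(np.exp(1j*th)*(x+1j*y)+t)
print("hinge",W(0,.064),"goal",W(.075,0), "cap in pen",(cap[0]+1j*cap[1]-t)*np.exp(-1j*th))
E
```

```text
[0.5975 0.1501 0.075 ]
[ 0.5871 -0.003   0.089 ]
[0.5958 0.0497 0.104 ]
[0.6855 0.0433 0.175 ]
pen 0.1414304790105 (0.6045851045570915+0.08144319983826076j) [0.003  0.002  0.0012 0.0013]
cap [ 0.461686   -0.00901041  0.125     ]
yel1 [ 0.549 -0.105  0.125]
yel2 [ 0.461 -0.168  0.125]
yel3 [0.374 0.108 0.125]
can [ 0.698 -0.024  0.14 ]
hinge (0.5955636994634491+0.1448041834964743j) goal (0.6788362572815605+0.09201515893237286j) cap in pen (-0.1542225973241685-0.06940748293830964j)
```

Emit:
{"method": "carry_out", "body": {
  "moves": [-0.9,-0.44,0,0,1,-0.9,-0.44,0,0,1,-0.9,-0.44,0,0,1,-0.9,-0.44,0,0,1,-0.9,-0.44,0,0,1,-0.9,-0.44,0,0,1,-0.9,-0.44,0,0,1,-0.9,-0.44,0,0,1,-0.9,-0.44,0,0,1,-0.9,-0.44,0,0,1,-0.9,-0.44,0,0,1,-0.9,-0.44,0,0,1]
}}

```text
time: 1.1
position: [0.5167, 0.1357, 0.2498]
orientation: [-0.0, 0.183, 0.983, -0.0]
ft_force: [1.0, 0.5, -0.0]
opening: 0.0852
grasp_force: 0.0
```

Emit:
{"method": "carry_out", "body": {
  "moves": [-0.9,-0.44,0,0,1,-0.9,-0.44,0,0,1,0,0,0,-1,1,0,0,0,-1,1,0,0,0,-1,1,0,0,0,-1,1,0,0,0,-1,1,0,0,0,-1,1,0,0,0,-1,1,0,0,0,-1,1,0,0,0,-1,1,0,0,0,-1,1]
}}

```text
time: 2.1
position: [0.5701, 0.0787, 0.2495]
orientation: [-0.001, -0.407, 0.913, 0.0]
ft_force: [0.2, 0.3, 1.0]
opening: 0.0854
grasp_force: 0.0
```

Emit:
{"method": "carry_out", "body": {
  "moves": [0,0,0,-1,1,0,0,0,-1,1,0,0,0,-1,1,0,0,0,-1,1,0,0,0,-1,1,0,0,0,-1,1,0,0,0,-1,1,0,0,0,-0.33,1,0,0,0,0,1,0,0,0,0,1]
}}

```text
time: 2.93
position: [0.5702, 0.0787, 0.2497]
orientation: [0.0, 0.755, -0.656, -0.0]
ft_force: [0.8, -0.3, -0.0]
opening: 0.0855
grasp_force: 0.0
```

```bash
cat >> h.py <<'E'
def to(x,y,yaw_x=None):
    T=pose(); d=np.array([x,y,0])-T[:3,3]; d[2]=0; l=T[:3,:3].T@d
    a=np.arctan2(T[1,0],T[0,0]); print("pos",T[:3,3].round(4),"xang",round(a,3),"units dx,dy",(l[:2]/.04).round(2), "" if yaw_x is None else round(-((yaw_x-a+np.pi)%(2*np.pi)-np.pi)/.12,2))
E
python3 - <<'E'
from h import *
T=pose(); cv2.imwrite("pics/w1.png",optics.camera("wrist")); to(.5958,.0497,.141-np.pi/2); print(telemetry.state()["q"], proj("wrist",[.5958,.0497,.104]))
E
```

```text
pos [0.5703 0.0787 0.2498] xang -1.431 units dx,dy [ 0.81 -0.53] -0.01
[ 2.07437524e-02  1.82970194e-01  2.45206820e-01  1.63396621e+00
 -3.79231869e-05 -1.68990313e+00] [287.4670064  150.32130949]
```

View pics/w1.png

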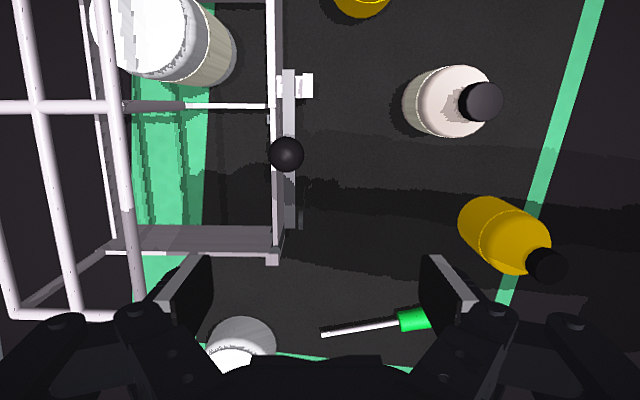

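Wrist view: knob at (286,154), lug top (307,85), white bottle cap (481,101), front rod on the left. The predicted knob position agrees within 4 px.

Run:
```python
from h import *
k=onz("wrist",286,154,.104); print("knob",k,"lug",onz("wrist",307,85,.089),"cap",onz("wrist",482,101,.125))
m=tri(("wrist",286,154),("top",335.2,183.2)); print(m); print("captri",tri(("wrist",482,101),("top",362.8,244.1)))
to(*m[0][:2])
```

```text
knob [0.59659299 0.05270246 0.104     ] lug [ 0.5876744  -0.00109126  0.089     ] cap [ 0.46462398 -0.00650028  0.125     ]
(array([0.59490186, 0.05037764, 0.1146467 ]), np.float64(0.0024203416920557737))
captri (array([ 0.4618979 , -0.00820248,  0.11915367]), np.float64(0.002550714479301273))
pos [0.5703 0.0787 0.2498] xang -1.431 units dx,dy [ 0.79 -0.51]
```

Emit:
{"method": "carry_out", "body": {
  "moves": [0.78,-0.54,0,0,1,0,0,0.9,0,1,0,0,0.9,0,1,0,0,0.9,0,1,0,0,0.9,0,1,0,0,0,0,1]
}}

```text
time: 3.48
position: [0.5885, 0.051, 0.0953]
orientation: [0.006, 0.755, -0.656, -0.008]
ft_force: [-3.1, 0.3, -1.4]
opening: 0.0854
grasp_force: 0.0
```

Emit:
{"method": "carry_out", "body": {
  "moves": [0,0,0,0,-1,0,0,0,0,-1,0,0,0,0,-1,0,0,0,0,-1,0,0,0,0,-1,0,0,0,0,-1,0,0,0,0,-1,0,0,0,0,-1]
}}

```text
time: 4.15
position: [0.5973, 0.0506, 0.1104]
orientation: [-0.001, 0.755, -0.656, 0.002]
ft_force: [-3.7, -1.2, 7.3]
opening: 0.0251
grasp_force: 58.5
```

Emit:
{"method": "carry_out", "body": {
  "moves": [0,0,0,0,0,0,0,0,0,0,0,0,0.1,0,0,0,0,0,0,0,0,0,0,0,-1,0,0,0,0,-1,0,0,0,0,-1,0,0,0,0,-1,0,0,0,0,-1]
}}

```text
time: 4.9
position: [0.5961, 0.0509, 0.102]
orientation: [0.0, 0.755, -0.656, -0.0]
ft_force: [0.9, 1.1, -1.4]
opening: 0.0252
grasp_force: 58.8
```

Emit:
{"method": "carry_out", "body": {
  "moves": [-0.09,0,-0.16,0,-1,-0.11,0,-0.15,0,-1,-0.12,0,-0.14,0,-1,-0.14,0,-0.12,0,-1,0,0,0,0,-1,0,0,0,0,-1]
}}

```text
time: 5.4
position: [0.5932, 0.0695, 0.1256]
orientation: [0.0, 0.756, -0.655, -0.0]
ft_force: [-1.4, -1.8, -2.9]
opening: 0.0246
grasp_force: 59.4
```

Emit:
{"method": "carry_out", "body": {
  "moves": [-0.056,0.227,0,1,-1,-0.056,0.227,0,1,-1,-0.056,0.227,0,1,-1,-0.056,0.227,0,1,-1,-0.056,0.227,0,1,-1,0,0,0,0,-1]
}}

```text
time: 5.9
position: [0.5488, 0.086, 0.1248]
orientation: [-0.0, -0.527, 0.85, 0.001]
ft_force: [-0.9, 1.8, -4.0]
opening: 0.0251
grasp_force: 59.6
```

Run:
```python
from h import *
s=telemetry.state(); print(s["q"]); T=pose(); print(np.arctan2(T[1,0],T[0,0])); h=np.array([.5956,.1448]); d=T[:2,3]-h; print(np.hypot(*d), T[:2,:2].T@d)
```

```text
[ 0.03354033  0.1367709  -0.05519051  1.38005411  0.00209887 -1.07717185]
-2.030883065655561
0.0751561821498272 [0.07347824 0.01579229]
```

Low forces, on the arc. I'll continue.

Emit:
{"method": "carry_out", "body": {
  "moves": [-0.056,0.227,0,1,-1,-0.056,0.227,0,1,-1,-0.056,0.227,0,1,-1,-0.056,0.227,0,1,-1,-0.056,0.227,0,1,-1,-0.056,0.227,0,1,-1,-0.056,0.227,0,1,-1,-0.056,0.227,0,1,-1,-0.056,0.227,0,1,-1,0,0,0,0,-1,0,0,0,0,-1]
}}

```text
time: 6.82
position: [0.5204, 0.1612, 0.1252]
orientation: [0.001, -0.019, 1.0, 0.002]
ft_force: [0.3, 6.0, -4.3]
opening: 0.0251
grasp_force: 59.7
```

Run:
```python
from h import *
cv2.imwrite("pics/t2.png",cv2.resize(optics.camera("top")[80:330,200:480],None,fx=2.1,fy=2.1))
T=pose(); print(np.arctan2(T[1,0],T[0,0])); h=np.array([.5956,.1448]); d=T[:2,3]-h; print(np.hypot(*d), T[:2,:2].T@d)
```

```text
-3.104033521428944
0.07696714517246088 [0.0745717  0.01905262]
```

View pics/t2.png

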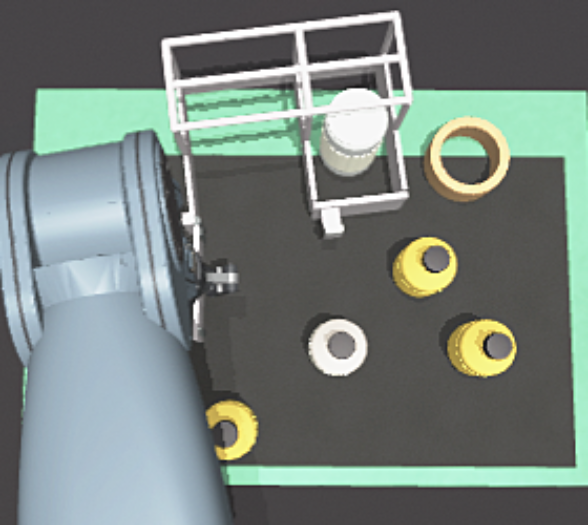

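Gate is open to about 1.63 rad (gate line in the crop runs from (188,215) to (198,335)). I'll open a little further, lower the latch, release and rise.

Emit:
{"method": "carry_out", "body": {
  "moves": [-0.056,0.227,0,1,-1,0.14,0,0.12,0,-1,0.12,0,0.14,0,-1,0.11,0,0.15,0,-1,0.09,0,0.14,0,-1,0,0,0,0,-1,0,0,0,0,0,0,0,0,0,0,0,0,0,0,0,0,0,0,0,0,0,0,0,0,0]
}}

```text
time: 7.78
position: [0.5033, 0.1691, 0.1029]
orientation: [-0.0, 0.044, 0.999, -0.0]
ft_force: [0.5, 0.4, 0.3]
opening: 0.0423
grasp_force: 0.0
```

Emit:
{"method": "carry_out", "body": {
  "moves": [0,0,-0.4,0,0.1,0,0,-0.8,0,0.2,0,0,-1,0,1,0,0,-1,0,1,0,0,-0.5,0,1,0,0,0,0,1]
}}

```text
time: 8.28
position: [0.5062, 0.1699, 0.2582]
orientation: [0.006, 0.044, 0.999, 0.001]
ft_force: [0.2, 0.2, -0.2]
opening: 0.0854
grasp_force: 0.0
```

Run:
```python
from h import *
to(.4625,-.008,.141-np.pi); print(telemetry.state()["q"])
```

```text
pos [0.5062 0.1699 0.2582] xang 3.053 units dx,dy [ 0.7  -4.53] -1.91
[ 1.98314835e-01  6.09576502e-02  1.28389148e-01  1.62630964e+00
 -1.76811896e-04  2.86588955e-01]
```

Emit:
{"method": "carry_out", "body": {
  "moves": [0.14,-0.9,0,0,1,0.14,-0.9,0,0,1,0.14,-0.9,0,0,1,0.14,-0.9,0,0,1,0.14,-0.93,0,0,1,0,0,0,-1,1,0,0,0,-0.91,1,0,0,0,0,1,0,0,0,0,1]
}}

```text
time: 9.03
position: [0.4591, -0.0088, 0.2503]
orientation: [-0.001, -0.069, 0.998, 0.0]
ft_force: [-0.6, -0.1, -0.2]
opening: 0.0854
grasp_force: 0.0
```

Run:
```python
from h import *
to(.4625,-.008,.141-np.pi); print(telemetry.state()["q"][5],proj("wrist",[.4625,-.008,.125])); cv2.imwrite("pics/w3.png",optics.camera("wrist"))
```

```text
pos [ 0.4591 -0.0088  0.2503] xang -3.004 units dx,dy [-0.09  0.01] -0.03
-0.302990857607653 [315.26725287 203.22277426]
```

View pics/w3.png

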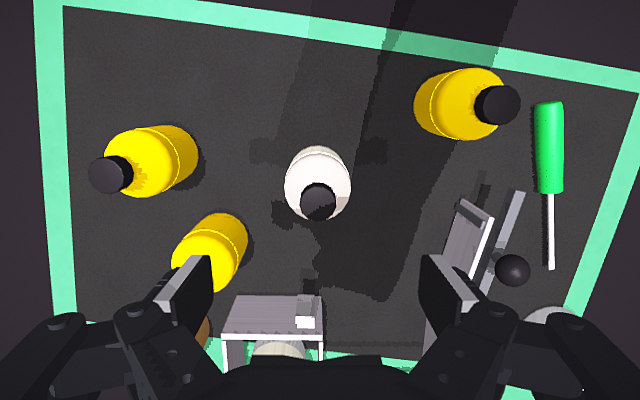

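The cap is at (318,201), as predicted. Gate is open to the right, and the nearest yellow bottle (210,250) is clear. Descending.

Emit:
{"method": "carry_out", "body": {
  "moves": [-0.1,0,0.5,0,1,0,0,0.8,0,1,0,0,0.8,0,1,0,0,0.8,0,1,0,0,0.6,0,1,0,0,0.4,0,1,0,0,0.2,0,1,0,0,0.1,0,1,0,0,0,0,1]
}}

```text
time: 9.83
position: [0.4632, -0.0076, 0.0826]
orientation: [-0.001, -0.07, 0.998, 0.0]
ft_force: [0.0, 0.4, -0.4]
opening: 0.0851
grasp_force: 0.0
```

Emit:
{"method": "carry_out", "body": {
  "moves": [0,0,0,0,-1,0,0,0,0,-1,0,0,0,0,-1,0,0,0,0,-1,0,0,0,0,-1,0,0,0,0,-1]
}}

```text
time: 10.33
position: [0.4651, -0.008, 0.0855]
orientation: [0.002, -0.07, 0.998, -0.0]
ft_force: [-0.9, 0.8, 6.5]
opening: 0.0561
grasp_force: 64.0
```

Emit:
{"method": "carry_out", "body": {
  "moves": [0,0,-0.1,0,-1,0,0,-0.2,0,-1,0,0,-0.2,0,-1,0,0,0,0,-1,0,0,0,0,-1,0,0,0,0,-1]
}}

```text
time: 10.83
position: [0.4634, -0.0081, 0.103]
orientation: [-0.0, -0.07, 0.998, -0.0]
ft_force: [-1.3, 0.7, -1.7]
opening: 0.0567
grasp_force: 64.1
```

Run:
```python
from h import *
th,t=.1414,.6045851+.0814432j
for p in((-.08,.0),(.02,.0)):
    w=np.exp(1j*th)*(p[0]+1j*p[1])+t; to(w.real,w.imag,th-np.pi)
```

```text
pos [ 0.4634 -0.0081  0.103 ] xang -3.001 units dx,dy [-1.81  1.72] -0.0
pos [ 0.4634 -0.0081  0.103 ] xang -3.001 units dx,dy [-4.31  1.72] -0.0
```

Emit:
{"method": "carry_out", "body": {
  "moves": [-0.15,0.14,0,0,-1,-0.3,0.29,0,0,-1,-0.4,0.37,0,0,-1,-0.4,0.37,0,0,-1,-0.3,0.29,0,0,-1,-0.26,0.26,0,0,-1,0,0,0,0,-1]
}}

```text
time: 11.42
position: [0.5269, 0.0728, 0.1025]
orientation: [0.0, -0.072, 0.997, 0.001]
ft_force: [0.3, -0.2, -1.6]
opening: 0.0565
grasp_force: 64.2
```

Run:
```python
from h import *
th,t=.1414,.6045851+.0814432j
w=np.exp(1j*th)*(.02)+t; to(w.real,w.imag,th-np.pi)
a=optics.camera("top")[120:300,220:440]; b=optics.camera("scene")[150:320,180:420]
cv2.imwrite("pics/c4.png",np.vstack([cv2.resize(a,(366,300)),cv2.resize(b,(366,259))]))
```

```text
pos [0.5269 0.0728 0.1025] xang -2.998 units dx,dy [-2.45 -0.06] 0.02
```

View pics/c4.png

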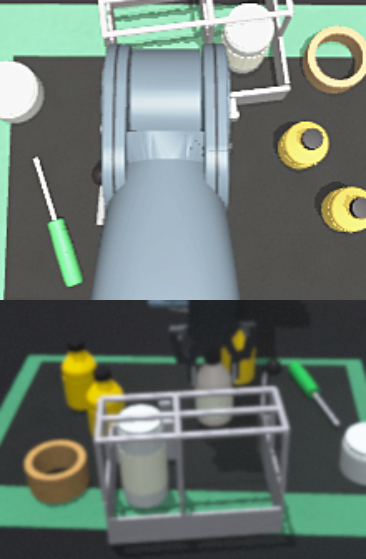

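The bottle hangs upright in the gripper, just in front of the opening (lower panel ~(213,395)), and the gate is open. I'll move it in now.

Emit:
{"method": "carry_out", "body": {
  "moves": [-0.15,-0.01,0,0,-1,-0.3,-0.01,0,0,-1,-0.4,-0.01,0,0,-1,-0.4,-0.01,0,0,-1,-0.4,-0.01,0,0,-1,-0.3,0,0,0,-1,-0.25,0,0,0,-1,-0.15,0,0,0,-1,-0.1,0,0,0,-1,0,0,0,0,-1,0,0,0,0,-1]
}}

```text
time: 12.43
position: [0.6224, 0.0817, 0.103]
orientation: [-0.0, -0.07, 0.998, -0.0]
ft_force: [0.1, -0.5, -2.2]
opening: 0.0562
grasp_force: 64.2
```

Emit:
{"method": "carry_out", "body": {
  "moves": [0,0,0.1,0,-1,0,0,0.1,0,-1,0,0,0.1,0,-1,0,0,0.05,0,-1,0,0,0.05,0,-1,0,0,0,0,-1,0,0,0,0,-1]
}}

```text
time: 13.02
position: [0.6226, 0.0821, 0.0869]
orientation: [-0.0, -0.071, 0.998, 0.0]
ft_force: [0.6, -0.4, -1.3]
opening: 0.0563
grasp_force: 64.2
```

Emit:
{"method": "carry_out", "body": {
  "moves": [0,0,0.04,0,-1,0,0,0,0,-1,0,0,0,0,-1]
}}

```text
time: 13.27
position: [0.623, 0.0821, 0.0857]
orientation: [0.0, -0.07, 0.998, -0.0]
ft_force: [0.0, -0.3, -1.2]
opening: 0.0566
grasp_force: 64.2
```

Emit:
{"method": "carry_out", "body": {
  "moves": [0,0,0.03,0,-1,0,0,0,0,-1,0,0,0,0,-1]
}}

```text
time: 13.52
position: [0.6234, 0.0821, 0.0857]
orientation: [0.001, -0.07, 0.998, -0.0]
ft_force: [-1.7, 0.4, 4.2]
opening: 0.0564
grasp_force: 64.9
```

Contact with the bench. I'll open part-way and rise.

Emit:
{"method": "carry_out", "body": {
  "moves": [0,0,0,0,0.5,0,0,0,0,0.75,0,0,0,0,0.75,0,0,0,0,0.75,0,0,-0.2,0,0.75,0,0,-0.5,0,0.75,0,0,-0.8,0,0.75,0,0,-0.8,0,0.75,0,0,-0.8,0,0.75,0,0,0,0,0.75]
}}

```text
time: 14.35
position: [0.6263, 0.0821, 0.2179]
orientation: [0.007, -0.07, 0.997, -0.0]
ft_force: [0.9, 0.2, 1.6]
opening: 0.0749
grasp_force: 0.0
```

Run:
```python
from h import *
th,t=.1414,.6045851+.0814432j
w=np.exp(1j*th)*(-.085)+t; to(w.real,w.imag,th-np.pi/2); print(telemetry.state()["q"], proj("wrist",[.623,.082,.125])); cv2.imwrite("pics/w5.png",optics.camera("wrist"))
```

```text
pos [0.6263 0.0821 0.2179] xang -3.001 units dx,dy [2.66 0.06] -13.09
[ 2.42989340e-02  3.11287030e-01  3.34243219e-01  1.57932010e+00
 -3.06592947e-05 -1.16709832e-01] [315.6320774  204.93374136]
```

View pics/w5.png

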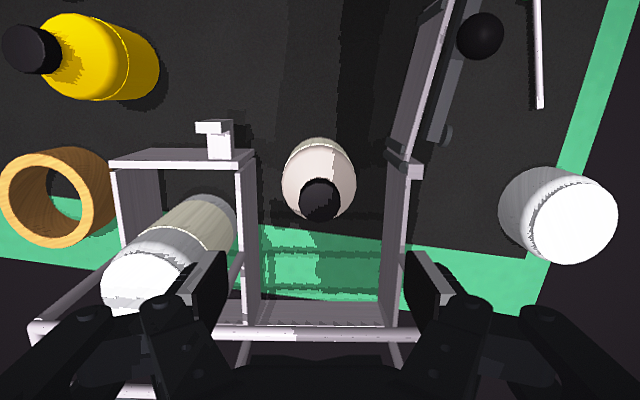

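The bottle stands upright in the opening, cap (320,200), and the catch and gate are undisturbed. To push low I need the finger-back profile, which the first scene picture shows side-on.

Run:
```python
from h import *
i=cv2.imread("pics/scene0.png")[20:105,430:520]
cv2.imwrite("pics/g.png",cv2.resize(i,None,fx=6.6,fy=6.6,interpolation=cv2.INTER_CUBIC))
T=np.eye(4)
P=np.array([.1885,.4894,.2492]); y=np.array([.36,.93,0])
for s in(-.057,-.0425,0,.0425,.057):
  for dz in (-.019,0,.054): print(s,dz,((proj("scene",P+y*s+[0,0,dz])-[430,20])*6.6).round())
```

```text
-0.057 -0.019 [111. 519.]
-0.057 0 [118. 478.]
-0.057 0.054 [137. 357.]
-0.0425 -0.019 [144. 523.]
-0.0425 0 [151. 482.]
-0.0425 0.054 [171. 361.]
0 -0.019 [243. 536.]
0 0 [250. 494.]
0 0.054 [273. 371.]
0.0425 -0.019 [343. 548.]
0.0425 0 [352. 506.]
0.0425 0.054 [378. 382.]
0.057 -0.019 [378. 553.]
0.057 0 [387. 511.]
0.057 0.054 [414. 386.]
```

View pics/g.png

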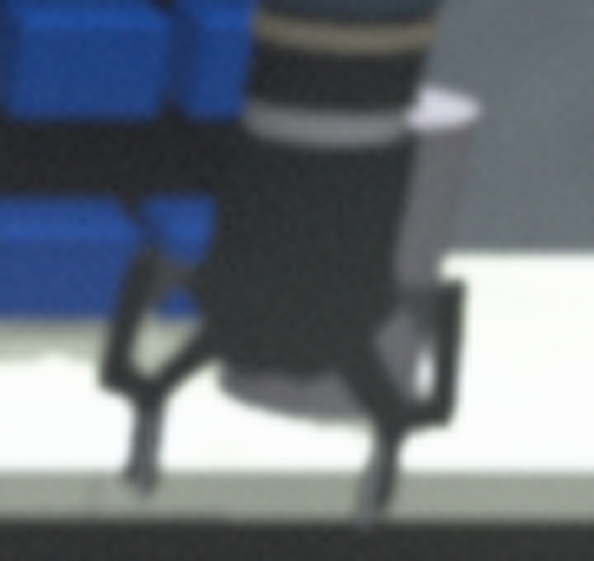

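The profile shows the outer linkage jutting out about 12 mm, roughly 44 mm above the fingertips, so a low push with the finger back isn't possible. Instead I'll grip again with the bottle near the pads' inner edge and carry it further in. First I need the rod clearance from the current wrist view.

Run:
```python
from h import *
th,t=.1414,.6045851+.0814432j
f=lambda p:(p[0]+1j*p[1]-t)*np.exp(-1j*th)
im=cv2.imread("pics/w5.png"); print(im[315:350,330].mean(1).astype(int))
for n,u,v,z in(("rodfront",330,325,.175),("rodback",330,341,.175),("cap",320,200,.125),("wallL",240,300,.075),("wallR",403,300,.075),("frontTop",180,158,.075)): print(n,np.round(f(onz("wrist",u,v,z)),4))
print("tcp",f(pose()[:2,3])); s=telemetry.state(); print(s["time"])
```

```text
[106 105 107 107 106 107 107 106 102  99 155 197  65  93 114 128 138 148
 158 171 187 194 180 172 170 161 106  25  36  38  39  38  39  37  39]
rodfront (0.0701+0.006j)
rodback (0.0806+0.0061j)
cap (0.013+0.0009j)
wallL (0.1179-0.0675j)
wallR (0.118+0.0737j)
frontTop (-0.006-0.106j)
tcp (0.020897692952600955-0.00229808710906229j)
14.4
```

Emit:
{"method": "carry_out", "body": {
  "moves": [0,0,0,0,0.75,0,0,0,0,0.75,0,0,0,0,0.75]
}}

```text
time: 14.65
position: [0.6218, 0.082, 0.2062]
orientation: [-0.002, -0.07, 0.998, 0.0]
ft_force: [-0.2, -0.4, 0.9]
opening: 0.0746
grasp_force: 0.0
```

```bash
cat >> h.py <<'E'
th,t=.1414,.6045851+.0814432j
f=lambda p:(p[0]+1j*p[1]-t)*np.exp(-1j*th)
def bottle():
    im=optics.camera("wrist"); u0,v0=proj("wrist",[.625,.083,.125]).astype(int)
    m=(im.max(2)>110).astype(np.uint8); m2=(im.max(2)<70).astype(np.uint8)
    n,l,st,c=cv2.connectedComponentsWithStats(m2)
    for i in range(1,n):
        if 400<st[i,4]<4000 and np.hypot(*(c[i]-[u0,v0]))<60:
            print(st[i],c[i], "cap pen", np.round(f(onz("wrist",*c[i],.125)),4))
E
python3 - <<'E'
from h import *
bottle()
k=np.array(im:=optics.camera("wrist")); print("tcp",f(pose()[:2,3]),pose()[2,3])
print(k[325:330,330].mean(1), [ (v,f(onz("wrist",330,v,.175)).real.round(4)) for v in (318,325,341)])
print(np.where(k[300:360,330].mean(1)>130)[0]+300)
E
```

```text
tcp (0.01714767166229937-0.0018493267209057497j) 0.20626434554080497
[109.33333333 107.         109.         108.33333333 108.33333333] [(318, np.float64(0.055)), (325, np.float64(0.0592)), (341, np.float64(0.069))]
[309 310 311 312 313 314 341 342 343 344 345 354 355 356 357]
```

Run:
```python
from h import *
im=optics.camera("wrist"); u,v=proj("wrist",[.6185,.082,.125]).astype(int); print(u,v)
g=cv2.cvtColor(im,cv2.COLOR_BGR2GRAY)[v-70:v+70,u-70:u+70]
c=cv2.HoughCircles(cv2.GaussianBlur(g,(5,5),1),cv2.HOUGH_GRADIENT,1,20,param1=80,param2=15,minRadius=14,maxRadius=32)
for x,y,r in c[0][:4]:
    print(x+u-70,y+v-70,r,g[int(y),int(x)],np.round(f(onz("wrist",x+u-70,y+v-70,.125)),4))
```

```text
315 212
317.5 176.5 30.2 236 (-0.0088-0.0002j)
314.5 214.5 25.7 50 (0.0153-0.0021j)
286.5 241.5 24.6 184 (0.0333-0.0199j)
```

Emit:
{"method": "carry_out", "body": {
  "moves": [0.26,0,0,0,0.75,0,0,0.4,0,0.75,0,0,0.6,0,0.75,0,0,0.7,0,0.75,0,0,0.6,0,0.75,0,0,0.4,0,0.75,0,0,0.2,0,0.75,0,0,0.1,0,0.75,0,0,0,0,0.75,0,0,0,0,0.75]
}}

```text
time: 15.63
position: [0.6132, 0.0806, 0.0893]
orientation: [0.001, -0.07, 0.998, -0.0]
ft_force: [0.2, -0.1, 0.4]
opening: 0.0751
grasp_force: 0.0
```

Emit:
{"method": "carry_out", "body": {
  "moves": [0,0,0,0,0.4,0,0,0,0,0.35,0,0,0,0,-1,0,0,0,0,-1,0,0,0,0,-1,0,0,0,0,-1,0,0,0,0,-1]
}}

```text
time: 16.22
position: [0.6141, 0.081, 0.0913]
orientation: [0.002, -0.071, 0.997, 0.0]
ft_force: [-0.8, 1.2, 6.0]
opening: 0.0538
grasp_force: 61.5
```

Emit:
{"method": "carry_out", "body": {
  "moves": [0,0,-0.05,0,-1,0,0,-0.1,0,-1,0,0,-0.1,0,-1,0,0,0,0,-1,0,0,0,0,-1,0,0,0,0,-1]
}}

```text
time: 16.72
position: [0.6122, 0.0805, 0.0978]
orientation: [-0.0, -0.07, 0.998, -0.0]
ft_force: [-0.7, -0.7, -2.7]
opening: 0.0538
grasp_force: 62.5
```

Run:
```python
from h import *
print("tcp",f(pose()[:2,3]),pose()[2,3]); w=np.exp(1j*th)*(.031)+t; to(w.real,w.imag,th-np.pi)
```

```text
tcp (0.007425610818429221-0.0019985180060428714j) 0.09780188196593895
pos [0.6122 0.0805 0.0978] xang -3.001 units dx,dy [-0.59  0.05] -0.0
```

Emit:
{"method": "carry_out", "body": {
  "moves": [-0.1,0,0,0,-1,-0.1,0.02,0,0,-1,-0.1,0.02,0,0,-1,-0.1,0,0,0,-1,0,0,0,0,-1,0,0,0,0,-1]
}}

```text
time: 17.22
position: [0.6284, 0.0845, 0.0982]
orientation: [-0.0, -0.07, 0.998, -0.0]
ft_force: [0.8, 0.0, -1.9]
opening: 0.054
grasp_force: 62.5
```

Emit:
{"method": "carry_out", "body": {
  "moves": [-0.1,0,0,0,-1,0,0,0,0,-1,-0.06,0,0,0,-1,0,0,0,0,-1,0,0,0,0,-1]
}}

```text
time: 17.63
position: [0.6345, 0.0853, 0.0983]
orientation: [0.0, -0.07, 0.998, -0.0]
ft_force: [-0.0, 0.3, -1.9]
opening: 0.0539
grasp_force: 62.6
```

Run:
```python
from h import *
print("tcp",f(pose()[:2,3]),pose()[2,3])
cv2.imwrite("pics/w6.png",optics.camera("wrist"));cv2.imwrite("pics/s6.png",optics.camera("scene"))
```

```text
tcp (0.0301833319361079-0.0003865988907646549j) 0.09832615151918943
```

Emit:
{"method": "carry_out", "body": {
  "moves": [-0.04,0,0,0,-1,0,0,0,0,-1,0,0,0,0,-1]
}}

```text
time: 17.98
position: [0.6361, 0.0855, 0.0983]
orientation: [0.0, -0.07, 0.998, -0.0]
ft_force: [0.6, 1.0, -2.3]
opening: 0.0535
grasp_force: 62.6
```

Emit:
{"method": "carry_out", "body": {
  "moves": [-0.04,0,0,0,-1,0,0,0,0,-1,0,0,0,0,-1]
}}

```text
time: 18.23
position: [0.6377, 0.0858, 0.0983]
orientation: [-0.0, -0.07, 0.998, 0.0]
ft_force: [-0.3, -0.1, -3.0]
opening: 0.0537
grasp_force: 62.6
```

Emit:
{"method": "carry_out", "body": {
  "moves": [-0.05,0,0,0,-1,0,0,0,0,-1,0,0,0,0,-1]
}}

```text
time: 18.48
position: [0.6397, 0.0861, 0.0983]
orientation: [0.0, -0.07, 0.998, 0.0]
ft_force: [0.9, -0.6, -2.8]
opening: 0.0538
grasp_force: 62.6
```

Emit:
{"method": "carry_out", "body": {
  "moves": [-0.04,0,0,0,-1,0,0,0,0,-1,0,0,0,0,-1]
}}

```text
time: 18.73
position: [0.6413, 0.0863, 0.0983]
orientation: [0.0, -0.07, 0.998, -0.0]
ft_force: [0.5, 0.2, -2.3]
opening: 0.0541
grasp_force: 62.6
```

Emit:
{"method": "carry_out", "body": {
  "moves": [-0.04,0,0,0,-1,0,0,0,0,-1,0,0,0,0,-1]
}}

```text
time: 18.98
position: [0.6429, 0.0865, 0.0983]
orientation: [0.0, -0.07, 0.998, -0.0]
ft_force: [-0.6, 0.4, -1.4]
opening: 0.0539
grasp_force: 62.6
```

Emit:
{"method": "carry_out", "body": {
  "moves": [-0.04,0,0,0,-1,0,0,0,0,-1,0,0,0,0,-1]
}}

```text
time: 19.23
position: [0.6444, 0.0867, 0.0983]
orientation: [0.0, -0.07, 0.998, -0.0]
ft_force: [0.4, 0.1, -1.7]
opening: 0.0543
grasp_force: 62.6
```

Free of the rod, with about 15 mm of depth to spare. Setting down.

Emit:
{"method": "carry_out", "body": {
  "moves": [0,0,0.08,0,-1,0,0,0.08,0,-1,0,0,0.05,0,-1,0,0,0,0,-1,0,0,0,0,-1]
}}

```text
time: 19.65
position: [0.6449, 0.0869, 0.0916]
orientation: [0.001, -0.07, 0.998, -0.0]
ft_force: [-1.1, -0.3, 5.2]
opening: 0.0539
grasp_force: 64.0
```

Emit:
{"method": "carry_out", "body": {
  "moves": [0,0,0.03,0,-1,0,0,0,0,-1,0,0,0,0,-1]
}}

```text
time: 19.9
position: [0.6453, 0.0869, 0.0916]
orientation: [0.002, -0.071, 0.998, -0.0]
ft_force: [-3.5, 0.1, 8.1]
opening: 0.0539
grasp_force: 64.7
```

Emit:
{"method": "carry_out", "body": {
  "moves": [0,0,-0.05,0,0.5,0,0,0,0,0.75,0,0,0,0,0.75,0,0,0,0,0.75,0.2,0,-0.05,0,0.75,0.3,0,-0.2,0,0.75,0.2,0,-0.5,0,0.75,0,0,-0.8,0,0.75,0,0,-0.8,0,0.75,0,0,-0.5,0,0.75,0,0,0,0,0.75,0,0,0,0,0.75]
}}

```text
time: 20.9
position: [0.6173, 0.0828, 0.2068]
orientation: [0.002, -0.07, 0.998, -0.0]
ft_force: [0.1, -0.7, -1.7]
opening: 0.0747
grasp_force: 0.0
```

Emit:
{"method": "carry_out", "body": {
  "moves": [0.5,0,-0.3,0,0.75,0.5,0,-0.3,0,0.75,0.5,0,0,0,0.75,0,0,0,0,0.75,0,0,0,0,0.75,0,0,0,0,0.75]
}}

```text
time: 21.4
position: [0.5567, 0.0743, 0.227]
orientation: [-0.001, -0.07, 0.998, 0.0]
ft_force: [0.5, -0.0, -0.0]
opening: 0.0748
grasp_force: 0.0
```

Run:
```python
from h import *
im=optics.camera("wrist"); b=optics.camera("scene")[170:310,190:390]
u,v=proj("wrist",[.652,.088,.125]).astype(int); print(u,v)
o=(max(u-70,0),max(v-70,0)); g=cv2.cvtColor(im,cv2.COLOR_BGR2GRAY)[o[1]:v+70,o[0]:u+70]
c=cv2.HoughCircles(cv2.GaussianBlur(g,(5,5),1),cv2.HOUGH_GRADIENT,1,20,param1=80,param2=15,minRadius=12,maxRadius=30)
for x,y,r in c[0][:5]: print(x+o[0],y+o[1],r,g[int(y),int(x)],np.round(f(onz("wrist",x+o[0],y+o[1],.125)),4))
cv2.imwrite("pics/f7.png",np.hstack([cv2.resize(im,(512,320)),cv2.resize(b,(288,202))[:, :].copy() if 0 else np.vstack([cv2.resize(b,(288,202)),np.zeros((118,288,3),np.uint8)])]))
```

```text
315 328
318.5 323.5 20.5 34 (0.0436+0.0023j)
353.5 327.5 18.3 192 (0.0472+0.0289j)
308.5 280.5 20.0 252 (0.0074-0.005j)
```

View pics/f7.png

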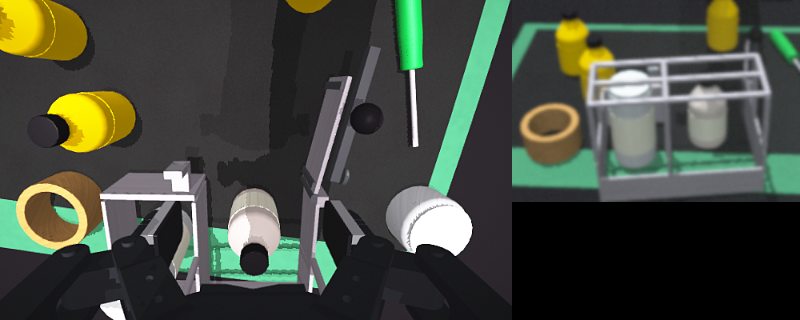

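The bottle stands upright inside the bay: cap at (254,258) in the left panel, pen x ≈ 0.044, so its back edge is about 14 mm inside. The gate is wide open, the can, tin, tape and screwdriver look undisturbed, and the gripper is clear of everything.

```bash
python3 -c "
from cell import job_done; print(job_done())"
```

```text
the job is handed in; nothing more can be done
None
```

The job is handed in: the latch is lifted, the gate is left wide open, and the white bottle stands upright about 14 mm inside the gate line; the can, tin, tape and screwdriver looked undisturbed.

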